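# Set out the heeling kit for one pair of boots

### The arm

A 7-joint arm with a two-finger parallel gripper is mounted at the origin on the work surface. World frame = base frame: x ahead of the robot, y to its left, z up, the work surface at z = 0. Lengths are in m, angles in rad, forces in N, time in s.
With the tool pointing down it reaches from about 0.4 to 0.9 m from the base axis. Payload 5.5 kg.
Tool frame: the origin (TCP) lies at the very end of the fingers, on their centre line; the grasp point (between the pads) lies 19 mm behind it; z points along the fingers, y is the line along which they close (so a half turn about z gives the same grasp; the last joint's range is limited). The gripper opens to 85 mm and grips with 20 to 120 N. Pads are 22 mm wide; open, the fingers measure 114 mm over their backs; the gripper's body (76 mm by 85 mm) begins 54 mm behind the grasp point. The pads swing forward as they close: fully open they stand 13 mm farther back than shut.
Start: joints at [-0.887, 0.501, -0.427, 1.55, 0.221, 1.138, -0.21], TCP at [0.265, 0.593, 0.231] pointing down, gripper open.
Joint ranges: [-2.88, 2.88], [-0.31, 2.03], [-1.54, 1.56], [0.2, 2.42], [-1.41, 4.55], [0.19, 2.02], [-2.57, 2.57]. Speed limits (rad/s): [2.57, 2.57, 3.14, 3.14, 3.14, 3.14, 3.14].

### API

Orientations are given as a 3x3 rotation matrix whose columns are the frame's x, y, z axes.
In Python, from plant import ctrl gives the robot as it stands.
- The arm moves only by the tool arm_command, never from a script. Its argument "plan" is a list of rows, each a list of 5 numbers: the finger opening in mm, from 0 to 85.4, then the shift along the tool's x, y, z in mm, then the turn about the tool's z in degrees. A call has 1 to 5 rows; each row shifts and turns the commanded pose from where the row before left it, along the tool's axes as they then stand; what a row does not reach is not made up. A row lasts 1/12 s, in which the tool goes at most 41.7 mm and 7.16 degrees, less where a joint would pass 70% of its speed; a pose out of reach is approached as far as the arm can. A call is refused whole if a number of a shift passes 41.7 or a number of a turn 7.16, either way. A call with a gripper value outside its range is refused whole. The fingers move at their own pace and stop on an object; "squeeze" is the grip in N (left out, the last holds). Time passes only in rows, so rows that do not move let the fingers close. It gives the time, the measured TCP pose, the force, the opening and the grip force at its end, in the units of the state.
- ctrl.observe(): the state, without advancing time (a new reading comes with each control period).
- ctrl.get_image(name): name is "scene" or "top"; returns (picture, depth): 480x640x3 uint8, blue, green, red; 480x640 float32, m along the optical axis (not along the pixel's ray), 0 where there is no reading.
- ctrl.camera_model(name): a dict with "vertical_fov" (degrees; the focal length in pixels is half the picture's height over the tangent of half this angle, whatever the lens; pixels are square), "cx", "cy" (the principal point, pixels), "view" (4x4, takes a point from world to camera coordinates). Camera axes: x right, y up, looking along -z (the intrinsics and any distortion apply to the point x, -y, -z); pixel columns grow to the right and rows downward; lengths in m; the calibration is good to about 2 mm. A picture is of the moment at which its call begins. camera_model takes no time and is no camera call.
- ctrl.job_done(): hands the job in; it is judged then, once.
Trained networks look in the newest picture that a camera, given by its name, has taken for a name from the list of things; names that differ only in an ending like _2 or _b are one class to them, and where a whole thing is asked for, a point or a joint stands for the part that bears it (a point fixed in the world has none). Each returns a list of dicts, best first, with "conf" (0 to 1); they miss things now and then, are a little off and sometimes report something else, mostly with a low value. They report only what shows in the picture. A call takes as long as a camera call. They do not tell look-alikes from the thing itself.
- ctrl.spot_in(camera, target): "location" ([x, y, z] in m, in world coordinates, good to about 4 mm: the middle of the surface that is visible of it).
- ctrl.silhouettes(camera, target): "pixels" (480x640 bool, what is visible of it).
- ctrl.spot_point(camera, target): "location" ([x, y, z] in m, in world coordinates, good to about 4 mm: a listed point, or the origin of a listed thing).
The state is a dict: "time_s": time; "qpos": joint angles; "joint_velocities": joint speeds; "joint_efforts": joint torques, N m; "tool_pos": TCP position; "tool_rot": TCP orientation; "wrist_force": force on the tool from outside, world axes, zero at the start; "moment": the same for the moment, N m; "grip_width": finger opening in m; "grasp_force": force on a finger pad.
Only numpy, scipy, OpenCV 4.12 (cv2) and the standard library are available. Lean on these libraries where they do the work, as an engineer would, in place of code of your own. Each camera call takes 0.05 s, during which the arm holds its last target. There are 200 camera calls.

### The job

Set out the kit tray for heeling one pair of boots: stand one of the two tall heels in each end bay of the row of three bays, put the flat round tin in the middle bay between them, and lay the long punch in the long bay. Everything put in must rest flat on the tray's floor, heels and tin the right way up as they are now, either heel in either end bay. Leave the low heel, the tall can, the short punch and the brass stand where they are.

Things in the scene. Friction and masses are not known exactly. Their poses are not given: they have to be found in the camera images.
- tray: Pale wood tray, 236 (x) x 166 (y) x 13 mm, fixed on the white board (board top z = 0.006), left or right. Origin: centre of underside; z up. Floor 6 mm thick; walls, partitions 5 mm, rising 7 mm above the floor. +y half: row of three bays 72 (x) x 85 (y) mm, centres x = -77, 0, +77, y = +35.5 mm (end, middle, end). -y half: one long bay 226 (x) x 66 (y) mm, centre x = 0, y = -45 mm.
- heel_a_c (a point): One of two identical tall heels: D-shaped boot heel of brown leather layers on a black rubber lift, 54 mm long (x), 48 mm wide (y, straight parallel flanks; square front at -x, round back at +x), 45 mm tall, about 90 g, standing upright on the white board (top at z = 0.006). This point is its centre, half-way up; z up.
- heel_b_c (a point): The other of the two identical tall heels: D-shaped boot heel of brown leather layers on a black rubber lift, 54 mm long (x), 48 mm wide (y, straight parallel flanks; square front at -x, round back at +x), 45 mm tall, about 90 g, standing upright on the white board (top at z = 0.006). This point is its centre, half-way up; z up.
- tin_c (a point): Flat round aluminium tin, 48 mm diameter, 26 mm high, about 100 g, closed (it does not open). This point is its centre, half-way up; z up. It lies on the white cutting board, whose top is 6 mm above the table (z = 0.006).
- punch_c (a point): Long steel punch lying flat on the white board (top at z = 0.006): square bar 15 x 15 mm, 90 mm long, then a 30 mm tapered round nose at +x; 120 mm in all, about 140 g. This point is the middle of the whole length, half-way up; x along it to the nose; bar from x = -60 to +30 mm, balance point about 12 mm to -x.
- low_heel_c (a point): Look-alike, not wanted: one low, broad D-shaped heel of the same leather layers, 66 mm long (x), 60 mm wide (y), only 20 mm tall, on the white board (top at z = 0.006). This point is its centre, half-way up.
- can_c (a point): Look-alike, not wanted: tall round aluminium can, 48 mm diameter, 54 mm high. This point is its centre, half-way up. It lies on the white cutting board, whose top is 6 mm above the table (z = 0.006).
- short_punch_c (a point): Look-alike, not wanted: short steel punch, same 15 mm square bar with tapered nose but only 70 mm long in all. This point is the middle of its length, half-way up; x along it to the nose. It lies on the white cutting board, whose top is 6 mm above the table (z = 0.006).
- stand_c (a point): Bystander: small turned brass stand, 60 mm across the foot, 80 mm tall, standing loose on a fixed half-round white stone slab (about 240 x 120 mm, top at z = 0.026) on the side of the board away from the tray. This point is its centre, half-way up.
Not all that is in view belongs to the job. Leave any pink look-alike of the part that bears heel_b_c alone.

How it is judged:
At the end, for the whole second after the job is handed in: Tall heels upright in the end bays, tin upright in the middle bay (within 15 mm along the tray's x, 21 mm along y of bay centre), punch flat in the long bay (56, 28 mm); heights within 4 mm of floor rest; released, still; low heel, can, short punch, stand within 30 mm of their starts ((((x of heel_a_c in the frame of tray between -0.092 and -0.062 m and y of heel_a_c in the frame of tray between 0.0145 and 0.0565 m and z of heel_a_c in the frame of tray between 0.0245 and 0.0325 m and angle between heel_a_c's own z axis and vertical below 0.12 rad) and (x of heel_b_c in the frame of tray between 0.062 and 0.092 m and y of heel_b_c in the frame of tray between 0.0145 and 0.0565 m and z of heel_b_c in the frame of tray between 0.0245 and 0.0325 m and angle between heel_b_c's own z axis and vertical below 0.12 rad)) or ((x of heel_b_c in the frame of tray between -0.092 and -0.062 m and y of heel_b_c in the frame of tray between 0.0145 and 0.0565 m and z of heel_b_c in the frame of tray between 0.0245 and 0.0325 m and angle between heel_b_c's own z axis and vertical below 0.12 rad) and (x of heel_a_c in the frame of tray between 0.062 and 0.092 m and y of heel_a_c in the frame of tray between 0.0145 and 0.0565 m and z of heel_a_c in the frame of tray between 0.0245 and 0.0325 m and angle between heel_a_c's own z axis and vertical below 0.12 rad))) and x of tin_c in the frame of tray between -0.015 and 0.015 m and y of tin_c in the frame of tray between 0.0145 and 0.0565 m and z of tin_c in the frame of tray between 0.015 and 0.023 m and angle between tin_c's own z axis and vertical below 0.12 rad and x of punch_c in the frame of tray between -0.056 and 0.056 m and y of punch_c in the frame of tray between -0.073 and -0.017 m and z of punch_c in the frame of tray between 0.0095 and 0.0175 m and angle between punch_c's own x axis and vertical between 1.45 and 1.69 rad and linear speed of each of heel_a, heel_b, tin, punch below 0.01 m/s and angular speed of each of heel_a, heel_b, tin, punch below 0.15 rad/s and not (contact force between heel_a and the fingers above 0.05 N) and not (contact force between heel_b and the fingers above 0.05 N) and not (contact force between tin and the fingers above 0.05 N) and not (contact force between punch and the fingers above 0.05 N) and distance of each of low_heel_c, can_c, short_punch_c, stand_c from where it was at the start of the episode below 0.03 m); the robot touches nothing.
It fails at once if the low heel is moved more than 30 mm (distance of low_heel_c from where it was at the start of the episode above 0.03 m).
It fails at once if the tall can is moved more than 30 mm (distance of can_c from where it was at the start of the episode above 0.03 m).
It fails at once if the short punch is moved more than 30 mm (distance of short_punch_c from where it was at the start of the episode above 0.03 m).
It fails at once if the brass stand is moved more than 30 mm (distance of stand_c from where it was at the start of the episode above 0.03 m).
It also fails if it takes over 118 s, if anything falls off the work surface, if the arm or the gripper's body presses on something with over 40 N, if the wrist force passes 120 N, or if a joint passes its speed limit or range.

## Working session

There is one attempt and no reset: what is moved stays moved. The work goes in short steps, Python scripts to look and compute and a tool call to move; the robot and the scene stay as the last step left them, time stands still between calls to the robot, and variables do not carry over. Pictures are saved under pics/ and viewed, at most 14 in all, crops included, and the job is handed in when it is done.

Besides the shell and the picture viewer there is one more tool, called by a JSON object that holds its "api" and its "payload", one argument or row to a line. arm_command: Moves the arm, as the interface text tells. Its arguments: {"type":"object","properties":{"plan":{"type":"array"},"squeeze":{"type":"number"}},"required":["plan"]}

```bash
ls; mkdir -p pics; python3 - <<'E'
from plant import ctrl
import cv2,numpy as np
for n in("scene","top"):
    im,d=ctrl.get_image(n); cv2.imwrite(f"pics/{n}0.png",im); np.save(f"pics/{n}0.npy",d)
    m=ctrl.camera_model(n); print(n,m)
    for t in ["tray","heel_a_c","tin_c","punch_c","low_heel_c","can_c","short_punch_c","stand_c"]:
        print(t,[(np.round(r["location"],3).tolist(),round(r["conf"],2)) for r in ctrl.spot_point(n,t)])
s=ctrl.observe();print(s)
E
```

```text
pics
scene {'vertical_fov': 55.5203081057544, 'cx': 315.3911388738073, 'cy': 233.95878712202565, 'view': array([[-0.39966137,  0.91657019, -0.01303382,  0.18125876],
       [-0.62192346, -0.26068317,  0.73841418,  0.24728337],
       [ 0.67341072,  0.30322166,  0.67422149, -1.23363011],
       [ 0.        ,  0.        ,  0.        ,  1.        ]])}
tray [([0.586, 0.303, 0.067], 0.74), ([0.437, -0.09, 0.028], 0.73), ([0.509, -0.324, 0.01], 0.65)]
heel_a_c [([0.435, -0.091, 0.026], 0.88)]
tin_c [([0.694, 0.086, 0.021], 0.55)]
punch_c [([0.558, -0.006, 0.018], 0.8)]
low_heel_c [([0.709, -0.077, 0.018], 0.83)]
can_c [([0.561, -0.124, 0.03], 0.76)]
short_punch_c [([0.454, 0.071, 0.012], 0.68), ([0.432, -0.089, 0.026], 0.66)]
stand_c [([0.586, 0.306, 0.065], 0.9)]
top {'vertical_fov': 47.786198043577585, 'cx': 332.44282951819423, 'cy': 244.81376626022293, 'view': array([[ 0.13782694, -0.99044086, -0.00553491, -0.03796427],
       [ 0.96599026,  0.13318587,  0.22164013, -0.4882585 ],
       [-0.21878427, -0.03589465,  0.97511282, -0.92118831],
       [ 0.        ,  0.        ,  0.        , 
[... 538 characters left out ...]
t_velocities': array([-0.00055151, -0.00036129,  0.00067426, -0.00123532, -0.00085329,
        0.00075258,  0.00025858]), 'joint_efforts': array([-6.49994163e-04, -5.69351864e+01, -5.81083238e+00, -2.81339300e+01,
        1.25915874e-02,  1.89669787e-03, -1.34466953e-05]), 'tool_pos': array([0.26547046, 0.59332024, 0.23132628]), 'tool_rot': array([[-9.12775977e-01,  4.08460543e-01, -7.95295949e-06],
       [ 4.08460543e-01,  9.12775976e-01,  4.70107892e-05],
       [ 2.64613229e-05,  3.96618489e-05, -9.99999999e-01]]), 'wrist_force': array([ 0.33116504, -0.09507292,  0.71885614]), 'moment': array([ 0.0238144 , -0.01723592, -0.02081321]), 'grasp_force': 0.0, 'grip_width': 0.08481653350817114}
```

View pics/top0.png

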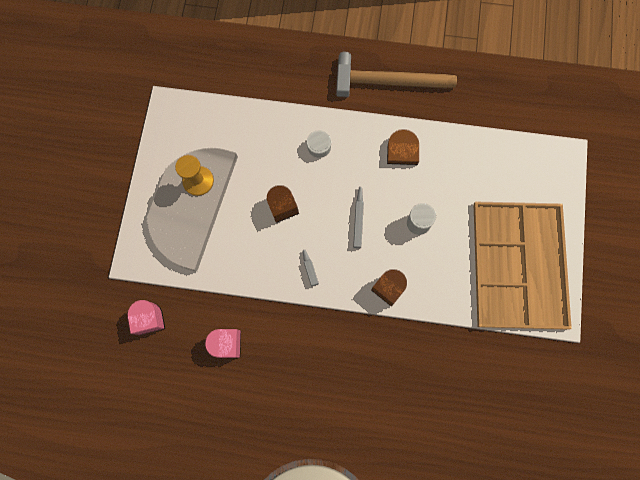

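View pics/scene0.png

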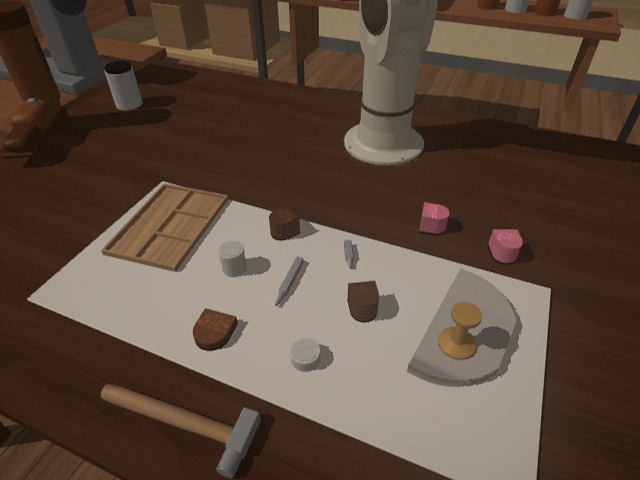

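Top view: the tray is at right, with the three-bay row at column ~500 (rows 222/265/305) and the long bay at column ~547. The tall heels are at (283,203) and (390,287), the tin at (318,144) and the long punch at (358,218). The look-alikes are the low heel (403,148), can (422,217) and short punch (309,268). The pink ones are off the board.

```bash
cat > h.py <<'E'
from plant import ctrl
import cv2,numpy as np
def cloud(n,d):
    m=ctrl.camera_model(n);f=240/np.tan(np.radians(m["vertical_fov"])/2)
    v,u=np.mgrid[:480,:640]
    c=np.stack([(u-m["cx"])/f*d,-(v-m["cy"])/f*d,-d],-1)
    V=m["view"];return (c-V[:3,3])@V[:3,:3]
def rect(P,m):
    q=(P[m][:,:2]*1000).astype(np.float32);return cv2.minAreaRect(q),len(q)
E
python3 - <<'E'
from h import *
for n in("top","scene"):
    d=np.load(f"pics/{n}0.npy");P=cloud(n,d)
    b=(abs(P[...,0]-.55)<.03)&(abs(P[...,1]-.05)<.015);print(n,"board z",np.median(P[...,2][b]),P[...,2][b].std())
    for k,x,y,r,z in [("h1",.436,-.088,.05,.051),("h2",.60,.12,.09,.051),("tin",.692,.085,.04,.032),("punch",.557,-.01,.075,.021),("can",.562,-.126,.04,.06),("low",.707,-.077,.05,.026),("short",.452,.07,.05,.021),("stand",.587,.304,.05,.106),("tray",.508,-.318,.16,.019)]:
        near=(np.hypot(P[...,0]-x,P[...,1]-y)<r)&(d>0)
        for tol in (.004,):
            m=near&(abs(P[...,2]-z)<tol); 
            nn,l,st,_=cv2.connectedComponentsWithStats(m.astype(np.uint8))
            i=1+np.argmax(st[1:,4]) if nn>1 else 0; m=l==i
            R,c=rect(P,m); print(k,np.round(R[0],1),np.round(R[1],1),round(R[2],1),c,"z",round(float(np.median(P[...,2][m])),4),"mean",np.round(P[m].mean(0)[:2]*1000,1))
E
```

```text
top board z 0.004948425661390105 0.0017499525672886461
h1 [435.3 -85.2] [47.7 54.5] 59.0 700 z 0.0498 mean [433.1 -83.9]
h2 [563.5 137.8] [54.9 47.7] 30.6 637 z 0.0499 mean [561.6 136.6]
tin [694.2  85.3] [47.6 44.6] 8.4 415 z 0.0308 mean [693.3  85.4]
punch [548.7 -11.3] [96.9 14.9] 4.5 349 z 0.0197 mean [546.7 -11.5]
can [ 565.8 -124.9] [45.5 45.9] 7.3 469 z 0.0587 mean [ 565.4 -125. ]
low [711.4 -77.7] [66.7 58.6] 6.0 859 z 0.0248 mean [708.6 -78.2]
short [445.1  65.6] [58.2 14.8] 25.8 207 z 0.0197 mean [442.   64.2]
stand [584.8 301.6] [42.6 42.6] 62.2 443 z 0.1049 mean [584.4 301.5]
tray [ 511.  -321.4] [236.8 167.8] 6.4 1822 z 0.0178 mean [ 508.3 -319.7]
scene board z 0.006650666500777527 0.0011134775615357652
h1 [433.  -83.9] [50.9 55.7] 58.0 407 z 0.0518 mean [432.5 -81.3]
h2 [562.  139.1] [56.4 48.3] 30.4 667 z 0.0516 mean [562.2 138.6]
tin [693.2  86.2] [47.2 45.8] 23.3 628 z 0.0322 mean [694.3  87.1]
punch [552.5  -9.4] [109.1  15.7] 4.2 342 z 0.0213 mean [551.4  -8.9]
can [ 564.5 -123.8] [47.4 46.8] 59.9 379 z 0.0603 mean [ 565.4 -122.8]
low [709.5 -76.5] [67.5 60.9] 6.2 1102 z 0.0265 mean [708.4 -76.2]
short [448.5  69.7] [68.2 14.8] 26.1 168 z 0.0212 mean [446.1  68.2]
stand [584.6 303.1] [42.5 42.9] 65.1 593 z 0.1064 mean [586.2 303.2]
tray [ 507.3 -320.2] [240.7 170.1] 6.2 1535 z 0.0191 mean [ 518.1 -315.1]
```

```bash
cat >> h.py <<'E'
def go(x,y,z,yd=None,n=None,start=None):
    """rows (tool mm, deg) to TCP x,y,z mm with closing axis at world angle yd"""
    if start is None:
        s=ctrl.observe();p=s["tool_pos"]*1000;R=s["tool_rot"];a=np.degrees(np.arctan2(R[1,1],R[0,1]))
        print("t",round(s["time_s"],2),"p",p.round(1),"yd",a.round(1),"w",round(s["grip_width"]*1000,1),"g",round(s["grasp_force"],1),"F",s["wrist_force"].round(1))
    else: p=np.array(start[:3],float);a=start[3]
    t=np.array([x,y,z],float);yd=a if yd is None else yd
    D=t-p;T=-(yd-a)
    n=n or max(1,int(np.ceil(max(np.linalg.norm(D)/32,abs(T)/7))))
    out=[]
    tn=round(T/n,1)
    for i in range(n):
        b=np.radians(a);Y=np.array([np.cos(b),np.sin(b),0]);X=np.array([-np.sin(b),np.cos(b),0])
        st=p+D*(i+1)/n
        if i==0:cur=p.copy()
        e=st-cur;r=[round(e@X),round(e@Y),round(-e[2])]
        cur=cur+r[0]*X+r[1]*Y-np.array([0,0,r[2]]);out.append(r+[tn]);a-=tn
    print(n,out,"end",cur.round(1),round(a,1))
    return (*cur,a)
E
python3 - <<'E'
from h import *
e=go(563,138.5,160,120.6,n=20)
go(563,138.5,70,start=e);go(563,138.5,17,start=e)
E
```

```text
t 0.9 p [265.5 593.3 231.3] yd 65.9 w 84.8 g 0.0 F [ 0.3 -0.1  0.7]
20 [[-23, -15, 4, np.float64(-2.7)], [-22, -15, 3, np.float64(-2.7)], [-21, -17, 4, np.float64(-2.7)], [-21, -18, 3, np.float64(-2.7)], [-20, -19, 4, np.float64(-2.7)], [-18, -19, 3, np.float64(-2.7)], [-18, -21, 4, np.float64(-2.7)], [-17, -21, 4, np.float64(-2.7)], [-16, -22, 3, np.float64(-2.7)], [-15, -23, 4, np.float64(-2.7)], [-14, -23, 3, np.float64(-2.7)], [-12, -24, 4, np.float64(-2.7)], [-12, -25, 3, np.float64(-2.7)], [-10, -25, 4, np.float64(-2.7)], [-9, -26, 3, np.float64(-2.7)], [-8, -26, 4, np.float64(-2.7)], [-6, -26, 4, np.float64(-2.7)], [-6, -27, 3, np.float64(-2.7)], [-4, -27, 4, np.float64(-2.7)], [-3, -27, 3, np.float64(-2.7)]] end [563.4 138.4 160.3] 119.9
3 [[0, 0, 30, np.float64(-0.0)], [0, 0, 30, np.float64(-0.0)], [0, 0, 30, np.float64(-0.0)]] end [563.4 138.4  70.3] 119.9
5 [[0, 0, 29, np.float64(-0.0)], [0, 0, 28, np.float64(-0.0)], [0, 0, 29, np.float64(-0.0)], [0, 0, 29, np.float64(-0.0)], [0, 0, 28, np.float64(-0.0)]] end [563.4 138.4  17.3] 119.9
```

{"api": "arm_command", "payload": {
  "plan": [
    [85,-23,-15,4,-2.7],
    [85,-22,-15,3,-2.7],
    [85,-21,-17,4,-2.7],
    [85,-21,-18,3,-2.7],
    [85,-20,-19,4,-2.7]
  ],
  "squeeze": 40
}}

```text
time_s: 1.32
tool_pos: [0.3407, 0.4783, 0.2134]
tool_rot: [[-0.983, 0.181, 0.0], [0.181, 0.983, 0.0], [-0.0, 0.0, -1.0]]
wrist_force: [0.8, -0.1, 0.5]
grip_width: 0.0852
grasp_force: 0.0
```

{"api": "arm_command", "payload": {
  "plan": [
    [85,-18,-19,3,-2.7],
    [85,-18,-21,4,-2.7],
    [85,-17,-21,4,-2.7],
    [85,-16,-22,3,-2.7],
    [85,-15,-23,4,-2.7]
  ]
}}

```text
time_s: 1.73
tool_pos: [0.4151, 0.3649, 0.1955]
tool_rot: [[-0.999, -0.053, 0.001], [-0.053, 0.999, 0.0], [-0.001, 0.0, -1.0]]
wrist_force: [-0.0, 0.6, 0.1]
grip_width: 0.0847
grasp_force: 0.0
```

{"api": "arm_command", "payload": {
  "plan": [
    [85,-14,-23,3,-2.7],
    [85,-12,-24,4,-2.7],
    [85,-12,-25,3,-2.7],
    [85,-10,-25,4,-2.7],
    [85,-9,-26,3,-2.7]
  ]
}}

```text
time_s: 2.15
tool_pos: [0.4894, 0.251, 0.1783]
tool_rot: [[-0.959, -0.285, 0.0], [-0.285, 0.959, 0.0], [-0.0, 0.0, -1.0]]
wrist_force: [-0.4, 0.2, 0.3]
grip_width: 0.0847
grasp_force: 0.0
```

{"api": "arm_command", "payload": {
  "plan": [
    [85,-8,-26,4,-2.7],
    [85,-6,-26,4,-2.7],
    [85,-6,-27,3,-2.7],
    [85,-4,-27,4,-2.7],
    [85,-3,-27,3,-2.7]
  ]
}}

```text
time_s: 2.57
tool_pos: [0.564, 0.1371, 0.1602]
tool_rot: [[-0.866, -0.5, 0.0], [-0.5, 0.866, -0.0], [-0.0, -0.0, -1.0]]
wrist_force: [0.3, 0.0, -0.3]
grip_width: 0.085
grasp_force: 0.0
```

Tracking is good, so I'll descend and grip.

{"api": "arm_command", "payload": {
  "plan": [
    [85,0,1,29,-0.6],
    [85,0,0,29,0],
    [85,0,0,29,0],
    [85,0,0,29,0],
    [85,0,0,27,0]
  ]
}}

```text
time_s: 2.98
tool_pos: [0.5629, 0.139, 0.0159]
tool_rot: [[-0.862, -0.507, 0.0], [-0.507, 0.862, 0.0], [-0.0, 0.0, -1.0]]
wrist_force: [0.6, 0.6, 0.2]
grip_width: 0.0851
grasp_force: 0.0
```

{"api": "arm_command", "payload": {
  "plan": [
    [0,0,0,0,0],
    [0,0,0,0,0],
    [0,0,0,0,0],
    [0,0,0,0,0],
    [0,0,0,0,0]
  ]
}}

```text
time_s: 3.4
tool_pos: [0.5645, 0.1398, 0.0194]
tool_rot: [[-0.862, -0.507, 0.004], [-0.507, 0.862, 0.001], [-0.003, -0.001, -1.0]]
wrist_force: [0.7, 0.2, 0.1]
grip_width: 0.0473
grasp_force: 42.1
```

{"api": "arm_command", "payload": {
  "plan": [
    [0,0,0,0,0],
    [0,0,0,0,0],
    [0,0,0,0,0],
    [0,0,0,0,0],
    [0,0,0,0,0]
  ]
}}

```text
time_s: 3.82
tool_pos: [0.5643, 0.1396, 0.0191]
tool_rot: [[-0.862, -0.507, 0.003], [-0.507, 0.862, 0.0], [-0.003, -0.001, -1.0]]
wrist_force: [-1.0, -0.5, 7.1]
grip_width: 0.047
grasp_force: 43.1
```

{"api": "arm_command", "payload": {
  "plan": [
    [0,0,0,-15,0],
    [0,0,0,-25,0],
    [0,0,0,-30,0],
    [0,0,0,-30,0],
    [0,0,0,-20,0]
  ]
}}

```text
time_s: 4.23
tool_pos: [0.5639, 0.1397, 0.1405]
tool_rot: [[-0.862, -0.508, 0.003], [-0.508, 0.862, 0.001], [-0.003, -0.001, -1.0]]
wrist_force: [0.7, -0.9, -0.2]
grip_width: 0.047
grasp_force: 42.2
```

```bash
python3 - <<'E'
from h import *
e=go(581.6,-277,140,96.3,n=20)
E
```

```text
t 4.23 p [563.9 139.7 140.5] yd 120.5 w 47.0 g 42.2 F [ 0.7 -0.9 -0.2]
20 [[10, -18, 0, np.float64(1.2)], [9, -19, 0, np.float64(1.2)], [9, -19, 0, np.float64(1.2)], [9, -19, 0, np.float64(1.2)], [8, -19, 0, np.float64(1.2)], [8, -19, 0, np.float64(1.2)], [7, -20, 0, np.float64(1.2)], [7, -19, 0, np.float64(1.2)], [7, -20, 0, np.float64(1.2)], [6, -20, 0, np.float64(1.2)], [6, -20, 0, np.float64(1.2)], [5, -20, 0, np.float64(1.2)], [5, -21, 0, np.float64(1.2)], [5, -20, 0, np.float64(1.2)], [4, -20, 0, np.float64(1.2)], [3, -21, 0, np.float64(1.2)], [4, -21, 0, np.float64(1.2)], [2, -20, 0, np.float64(1.2)], [3, -21, 0, np.float64(1.2)], [2, -21, 1, np.float64(1.2)]] end [ 581.4 -277.4  139.5] 96.5
```

{"api": "arm_command", "payload": {
  "plan": [
    [0,10,-18,0,1.2],
    [0,9,-19,0,1.2],
    [0,9,-19,0,1.2],
    [0,9,-19,0,1.2],
    [0,8,-19,0,1.2]
  ]
}}

```text
time_s: 4.65
tool_pos: [0.5673, 0.034, 0.1379]
tool_rot: [[-0.91, -0.414, 0.001], [-0.414, 0.91, -0.0], [-0.0, -0.001, -1.0]]
wrist_force: [0.1, 0.4, -1.5]
grip_width: 0.0472
grasp_force: 42.3
```

{"api": "arm_command", "payload": {
  "plan": [
    [0,8,-19,0,1.2],
    [0,7,-20,0,1.2],
    [0,7,-19,0,1.2],
    [0,7,-20,0,1.2],
    [0,6,-20,0,1.2]
  ]
}}

```text
time_s: 5.07
tool_pos: [0.5717, -0.07, 0.1377]
tool_rot: [[-0.949, -0.316, 0.0], [-0.316, 0.949, -0.0], [-0.0, -0.0, -1.0]]
wrist_force: [0.7, -0.6, 0.0]
grip_width: 0.0474
grasp_force: 42.3
```

{"api": "arm_command", "payload": {
  "plan": [
    [0,6,-20,0,1.2],
    [0,5,-20,0,1.2],
    [0,5,-21,0,1.2],
    [0,5,-20,0,1.2],
    [0,4,-20,0,1.2]
  ]
}}

```text
time_s: 5.48
tool_pos: [0.5756, -0.1741, 0.1377]
tool_rot: [[-0.977, -0.215, 0.0], [-0.215, 0.977, -0.0], [-0.0, -0.0, -1.0]]
wrist_force: [0.2, -0.2, -1.2]
grip_width: 0.0476
grasp_force: 42.3
```

{"api": "arm_command", "payload": {
  "plan": [
    [0,3,-21,0,1.2],
    [0,4,-21,0,1.2],
    [0,2,-20,0,1.2],
    [0,3,-21,0,1.2],
    [0,2,-21,1,1.2]
  ]
}}

```text
time_s: 5.9
tool_pos: [0.5804, -0.2798, 0.1364]
tool_rot: [[-0.994, -0.111, 0.0], [-0.111, 0.994, -0.0], [-0.0, -0.0, -1.0]]
wrist_force: [0.6, 0.3, -1.6]
grip_width: 0.0477
grasp_force: 42.3
```

```bash
python3 - <<'E'
from h import *
e=go(581.6,-277,45,96.3,n=5)
im,d=ctrl.get_image("scene");cv2.imwrite("pics/s1.png",im)
E
```

```text
t 5.9 p [ 580.4 -279.8  136.4] yd 96.4 w 47.7 g 42.3 F [ 0.6  0.3 -1.6]
5 [[0, 1, 18, np.float64(0.0)], [-1, 0, 19, np.float64(0.0)], [0, 1, 18, np.float64(0.0)], [0, 0, 18, np.float64(0.0)], [-1, 1, 18, np.float64(0.0)]] end [ 582.1 -276.6   45.4] 96.4
```

View pics/s1.png

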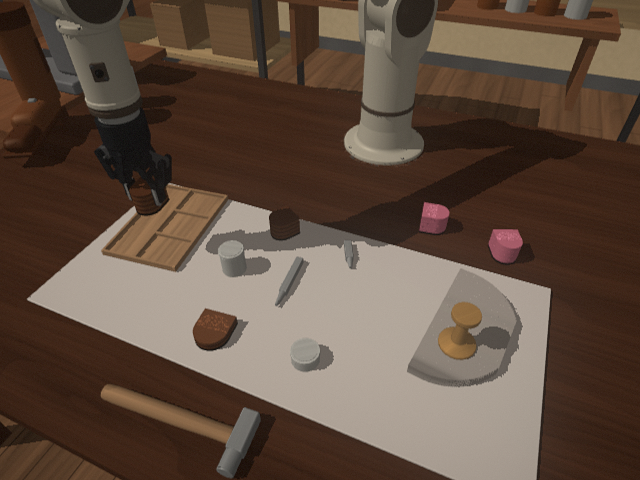

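The heel is held upright over the tray at (148,200). Lowering it.

{"api": "arm_command", "payload": {
  "plan": [
    [0,-1,2,22,0],
    [0,0,1,22,0],
    [0,0,0,22,0],
    [0,0,0,22,0],
    [0,0,0,14,0]
  ]
}}

```text
time_s: 6.37
tool_pos: [0.5797, -0.275, 0.0316]
tool_rot: [[-0.994, -0.112, -0.003], [-0.112, 0.994, 0.001], [0.003, 0.001, -1.0]]
wrist_force: [-0.8, 0.2, -1.2]
grip_width: 0.0476
grasp_force: 42.3
```

{"api": "arm_command", "payload": {
  "plan": [
    [0,0,0,3,0],
    [0,0,0,2,0],
    [0,0,0,2,0],
    [0,0,0,0,0]
  ]
}}

```text
time_s: 6.7
tool_pos: [0.5819, -0.2751, 0.0282]
tool_rot: [[-0.994, -0.113, 0.002], [-0.113, 0.994, -0.001], [-0.001, -0.001, -1.0]]
wrist_force: [0.6, 0.6, -1.3]
grip_width: 0.0474
grasp_force: 42.3
```

{"api": "arm_command", "payload": {
  "plan": [
    [0,0,0,2,0],
    [0,0,0,0,0]
  ]
}}

```text
time_s: 6.87
tool_pos: [0.5816, -0.275, 0.0261]
tool_rot: [[-0.994, -0.113, 0.001], [-0.113, 0.994, -0.001], [-0.001, -0.001, -1.0]]
wrist_force: [-0.4, -0.0, -1.6]
grip_width: 0.0474
grasp_force: 42.3
```

{"api": "arm_command", "payload": {
  "plan": [
    [0,0,0,1,0],
    [0,0,0,1,0],
    [0,0,0,0,0],
    [0,0,0,0,0]
  ]
}}

```text
time_s: 7.2
tool_pos: [0.5815, -0.275, 0.0251]
tool_rot: [[-0.994, -0.113, 0.001], [-0.113, 0.994, -0.001], [-0.001, -0.001, -1.0]]
wrist_force: [-2.9, 1.6, 8.1]
grip_width: 0.0475
grasp_force: 43.3
```

{"api": "arm_command", "payload": {
  "plan": [
    [85,0,0,0,0],
    [85,0,0,0,0],
    [85,0,0,0,0],
    [85,0,0,-5,0],
    [85,0,0,-25,0]
  ]
}}

```text
time_s: 7.62
tool_pos: [0.5775, -0.2733, 0.0495]
tool_rot: [[-0.994, -0.113, -0.007], [-0.113, 0.994, 0.003], [0.007, 0.004, -1.0]]
wrist_force: [-0.3, 0.2, -0.2]
grip_width: 0.085
grasp_force: 0.0
```

{"api": "arm_command", "payload": {
  "plan": [
    [85,0,0,-30,0],
    [85,0,0,-30,0],
    [85,0,0,-25,0]
  ]
}}

```text
time_s: 7.87
tool_pos: [0.5814, -0.2747, 0.1404]
tool_rot: [[-0.994, -0.113, 0.001], [-0.113, 0.994, -0.0], [-0.001, -0.0, -1.0]]
wrist_force: [0.6, -0.8, 0.2]
grip_width: 0.0849
grasp_force: 0.0
```

```bash
python3 - <<'E'
from h import *
im,d=ctrl.get_image("scene");P=cloud("scene",d)
m=(np.hypot(P[...,0]-.5816,P[...,1]+.277)<.045)&(abs(P[...,2]-.057)<.005)
print(rect(P,m),np.median(P[...,2][m]))
e=go(434,-84.5,140,59,n=10);go(434,-84.5,17,start=e,n=5)
E
```

```text
(((578.606201171875, -272.8841857910156), (56.2006950378418, 49.980552673339844), 5.271629810333252), 479) 0.057460277649123766
t 7.92 p [ 584.5 -275.9  146. ] yd 96.5 w 85.2 g 0.0 F [ 1.8 -0.9  3.8]
10 [[13, 21, 1, np.float64(3.7)], [14, 20, 0, np.float64(3.7)], [15, 19, 1, np.float64(3.7)], [17, 17, 0, np.float64(3.7)], [17, 17, 1, np.float64(3.7)], [19, 16, 1, np.float64(3.7)], [20, 14, 0, np.float64(3.7)], [20, 13, 1, np.float64(3.7)], [22, 12, 0, np.float64(3.7)], [22, 10, 1, np.float64(3.7)]] end [433.7 -84.5 140. ] 59.5
5 [[0, 0, 25, np.float64(-0.0)], [0, 0, 24, np.float64(-0.0)], [0, 0, 25, np.float64(-0.0)], [0, 0, 24, np.float64(-0.0)], [0, 0, 25, np.float64(-0.0)]] end [433.7 -84.5  17. ] 59.5
```

{"api": "arm_command", "payload": {
  "plan": [
    [85,13,21,0,3.7],
    [85,14,20,0,3.7],
    [85,15,19,0,3.7],
    [85,17,17,0,3.7],
    [85,17,17,0,3.7]
  ]
}}

```text
time_s: 8.33
tool_pos: [0.5051, -0.1785, 0.1383]
tool_rot: [[-0.977, 0.212, -0.0], [0.212, 0.977, -0.0], [0.0, -0.0, -1.0]]
wrist_force: [-0.2, -0.3, 0.7]
grip_width: 0.0849
grasp_force: 0.0
```

{"api": "arm_command", "payload": {
  "plan": [
    [85,19,16,0,3.7],
    [85,20,14,0,3.7],
    [85,20,13,0,3.7],
    [85,20,11,0,3.7],
    [85,20,9,0,4.2]
  ]
}}

```text
time_s: 8.75
tool_pos: [0.4322, -0.0857, 0.1385]
tool_rot: [[-0.856, 0.518, 0.0], [0.518, 0.856, 0.0], [-0.0, 0.0, -1.0]]
wrist_force: [0.3, 0.3, -0.6]
grip_width: 0.0851
grasp_force: 0.0
```

{"api": "arm_command", "payload": {
  "plan": [
    [85,0,0,0,0],
    [85,0,0,0,0]
  ]
}}

```text
time_s: 8.92
tool_pos: [0.4325, -0.0859, 0.1386]
tool_rot: [[-0.859, 0.513, 0.0], [0.513, 0.859, -0.0], [-0.0, -0.0, -1.0]]
wrist_force: [0.9, -0.7, 1.1]
grip_width: 0.0848
grasp_force: 0.0
```

```bash
python3 - <<'E'
from h import *
go(434,-84.5,17,59,n=5)
E
```

```text
t 8.92 p [432.5 -85.9 138.6] yd 59.2 w 84.8 g 0.0 F [ 0.9 -0.7  1.1]
5 [[0, 0, 24, np.float64(0.0)], [0, 1, 25, np.float64(0.0)], [0, 0, 24, np.float64(0.0)], [0, 1, 24, np.float64(0.0)], [-1, 0, 25, np.float64(0.0)]] end [434.4 -84.7  16.6] 59.2
```

{"api": "arm_command", "payload": {
  "plan": [
    [85,0,1,24,0],
    [85,0,1,25,0],
    [85,0,0,24,0],
    [85,0,0,24,0],
    [85,0,0,22,0]
  ]
}}

```text
time_s: 9.33
tool_pos: [0.435, -0.0861, 0.0181]
tool_rot: [[-0.857, 0.515, 0.001], [0.515, 0.857, -0.0], [-0.001, 0.0, -1.0]]
wrist_force: [0.6, -0.9, -0.2]
grip_width: 0.0854
grasp_force: 0.0
```

{"api": "arm_command", "payload": {
  "plan": [
    [0,0,0,0,0],
    [0,0,0,0,0],
    [0,0,0,0,0],
    [0,0,0,0,0],
    [0,0,0,0,0]
  ]
}}

```text
time_s: 9.75
tool_pos: [0.4354, -0.0855, 0.0207]
tool_rot: [[-0.857, 0.515, 0.003], [0.515, 0.857, -0.001], [-0.003, 0.001, -1.0]]
wrist_force: [0.2, 0.4, -1.2]
grip_width: 0.0473
grasp_force: 41.7
```

{"api": "arm_command", "payload": {
  "plan": [
    [0,0,0,0,0],
    [0,0,0,0,0],
    [0,0,0,0,0]
  ]
}}

```text
time_s: 10.0
tool_pos: [0.435, -0.0854, 0.0204]
tool_rot: [[-0.857, 0.515, 0.002], [0.515, 0.857, -0.001], [-0.002, 0.001, -1.0]]
wrist_force: [-0.6, -0.7, 7.2]
grip_width: 0.0474
grasp_force: 42.6
```

{"api": "arm_command", "payload": {
  "plan": [
    [0,0,0,-15,0],
    [0,0,0,-25,0],
    [0,0,0,-30,0],
    [0,0,0,-30,0],
    [0,0,0,-20,0]
  ]
}}

```text
time_s: 10.42
tool_pos: [0.4348, -0.0851, 0.142]
tool_rot: [[-0.857, 0.515, 0.003], [0.515, 0.857, -0.001], [-0.003, 0.001, -1.0]]
wrist_force: [0.1, -0.1, -1.4]
grip_width: 0.0477
grasp_force: 41.8
```

{"api": "arm_command", "payload": {
  "plan": [
    [0,0,0,0,0],
    [0,0,0,0,0]
  ]
}}

```text
time_s: 10.58
tool_pos: [0.4349, -0.0853, 0.1406]
tool_rot: [[-0.857, 0.515, 0.003], [0.515, 0.857, -0.001], [-0.003, 0.001, -1.0]]
wrist_force: [-0.2, 0.5, -1.7]
grip_width: 0.0472
grasp_force: 41.8
```

```bash
python3 - <<'E'
from h import *
e=go(428.6,-294,137,96.3,n=10)
E
```

```text
t 10.58 p [434.9 -85.3 140.6] yd 59.0 w 47.2 g 41.8 F [-0.2  0.5 -1.7]
10 [[-10, -18, 0, np.float64(-3.7)], [-9, -19, 1, np.float64(-3.7)], [-8, -19, 0, np.float64(-3.7)], [-6, -20, 0, np.float64(-3.7)], [-6, -21, 1, np.float64(-3.7)], [-4, -20, 0, np.float64(-3.7)], [-2, -21, 1, np.float64(-3.7)], [-1, -21, 0, np.float64(-3.7)], [0, -20, 0, np.float64(-3.7)], [1, -21, 1, np.float64(-3.7)]] end [ 428.7 -293.7  136.6] 96.0
```

{"api": "arm_command", "payload": {
  "plan": [
    [0,-10,-18,0,-3.7],
    [0,-9,-19,1,-3.7],
    [0,-8,-19,0,-3.7],
    [0,-6,-20,0,-3.7],
    [0,-6,-21,1,-3.7]
  ]
}}

```text
time_s: 11.0
tool_pos: [0.4295, -0.1902, 0.1357]
tool_rot: [[-0.977, 0.213, -0.003], [0.213, 0.977, 0.001], [0.003, 0.001, -1.0]]
wrist_force: [0.2, 0.3, -1.3]
grip_width: 0.0475
grasp_force: 41.9
```

{"api": "arm_command", "payload": {
  "plan": [
    [0,-4,-20,0,-3.7],
    [0,-2,-21,1,-3.7],
    [0,-1,-21,0,-3.7],
    [0,0,-20,0,-3.7],
    [0,1,-21,1,-3.7]
  ]
}}

```text
time_s: 11.42
tool_pos: [0.4265, -0.2935, 0.1334]
tool_rot: [[-0.994, -0.108, -0.003], [-0.108, 0.994, 0.002], [0.002, 0.002, -1.0]]
wrist_force: [0.2, -0.1, -0.4]
grip_width: 0.0472
grasp_force: 41.9
```

{"api": "arm_command", "payload": {
  "plan": [
    [0,0,0,0,0],
    [0,0,0,0,0]
  ]
}}

```text
time_s: 11.58
tool_pos: [0.4263, -0.294, 0.1334]
tool_rot: [[-0.995, -0.101, -0.003], [-0.101, 0.995, 0.002], [0.002, 0.002, -1.0]]
wrist_force: [0.4, 0.7, -0.9]
grip_width: 0.0477
grasp_force: 41.8
```

```bash
python3 - <<'E'
from h import *
e=go(428.6,-293,29,n=5)
E
```

```text
t 11.58 p [ 426.3 -294.   133.4] yd 95.8 w 47.7 g 41.8 F [ 0.4  0.7 -0.9]
5 [[0, 0, 21, np.float64(-0.0)], [-1, 0, 21, np.float64(-0.0)], [0, 0, 21, np.float64(-0.0)], [-1, 1, 21, np.float64(-0.0)], [0, 0, 20, np.float64(-0.0)]] end [ 428.1 -292.8   29.4] 95.8
```

{"api": "arm_command", "payload": {
  "plan": [
    [0,-1,1,21,0],
    [0,-1,0,21,0],
    [0,0,0,21,0],
    [0,0,0,21,0],
    [0,0,0,19,0]
  ]
}}

```text
time_s: 12.0
tool_pos: [0.429, -0.2899, 0.0303]
tool_rot: [[-0.994, -0.105, -0.002], [-0.105, 0.994, 0.002], [0.002, 0.002, -1.0]]
wrist_force: [-0.6, -0.1, -0.4]
grip_width: 0.0476
grasp_force: 41.8
```

{"api": "arm_command", "payload": {
  "plan": [
    [0,0,0,1,0],
    [0,0,0,1,0],
    [0,0,0,0,0],
    [0,0,0,0,0]
  ]
}}

```text
time_s: 12.33
tool_pos: [0.4305, -0.2922, 0.0312]
tool_rot: [[-0.995, -0.105, 0.001], [-0.105, 0.995, -0.001], [-0.001, -0.001, -1.0]]
wrist_force: [0.4, 0.6, -1.2]
grip_width: 0.0472
grasp_force: 41.8
```

{"api": "arm_command", "payload": {
  "plan": [
    [0,0,0,2,0],
    [0,0,0,1,0],
    [0,0,0,1,0],
    [0,0,0,0,0]
  ]
}}

```text
time_s: 12.67
tool_pos: [0.4297, -0.2923, 0.0265]
tool_rot: [[-0.995, -0.104, 0.0], [-0.104, 0.995, -0.0], [-0.0, -0.0, -1.0]]
wrist_force: [-0.0, 0.7, -1.1]
grip_width: 0.0474
grasp_force: 41.8
```

{"api": "arm_command", "payload": {
  "plan": [
    [0,0,0,1,0],
    [0,0,0,1,0],
    [0,0,0,0,0]
  ]
}}

```text
time_s: 12.92
tool_pos: [0.4297, -0.2923, 0.0263]
tool_rot: [[-0.995, -0.104, -0.0], [-0.104, 0.995, -0.001], [0.001, -0.0, -1.0]]
wrist_force: [-5.8, 3.3, 21.4]
grip_width: 0.0473
grasp_force: 44.3
```

{"api": "arm_command", "payload": {
  "plan": [
    [85,0,0,-1,0],
    [85,0,0,0,0],
    [85,0,0,0,0],
    [85,0,0,-5,0],
    [85,0,0,-25,0]
  ]
}}

```text
time_s: 13.33
tool_pos: [0.4269, -0.2904, 0.0524]
tool_rot: [[-0.995, -0.104, -0.006], [-0.104, 0.995, 0.004], [0.006, 0.005, -1.0]]
wrist_force: [0.6, -0.1, -0.3]
grip_width: 0.0848
grasp_force: 0.0
```

{"api": "arm_command", "payload": {
  "plan": [
    [85,0,0,-30,0],
    [85,0,0,-30,0],
    [85,0,0,-15,0],
    [85,0,0,0,0],
    [85,0,0,0,0]
  ]
}}

```text
time_s: 13.75
tool_pos: [0.4302, -0.2926, 0.1312]
tool_rot: [[-0.995, -0.104, 0.002], [-0.104, 0.995, -0.001], [-0.002, -0.001, -1.0]]
wrist_force: [-0.1, -0.5, 0.1]
grip_width: 0.0847
grasp_force: 0.0
```

```bash
python3 - <<'E'
from h import *
im,d=ctrl.get_image("scene");P=cloud("scene",d)
m=(np.hypot(P[...,0]-.4286,P[...,1]+.292)<.045)&(abs(P[...,2]-.057)<.005)
print(rect(P,m),np.median(P[...,2][m]))
e=go(693.7,85.8,110,96.3,n=15)
E
```

```text
(((427.4504089355469, -290.35699462890625), (56.25093078613281, 49.627464294433594), 3.04337739944458), 352) 0.057551646462819794
t 13.8 p [ 429.4 -292.1  130. ] yd 96.0 w 84.7 g 0.0 F [ 0.4  0.2 -0.4]
15 [[-20, 23, 1, np.float64(-0.0)], [-20, 23, 2, np.float64(-0.0)], [-20, 24, 1, np.float64(-0.0)], [-21, 23, 1, np.float64(-0.0)], [-20, 23, 2, np.float64(-0.0)], [-20, 23, 1, np.float64(-0.0)], [-20, 24, 1, np.float64(-0.0)], [-20, 23, 2, np.float64(-0.0)], [-20, 23, 1, np.float64(-0.0)], [-21, 23, 1, np.float64(-0.0)], [-20, 23, 2, np.float64(-0.0)], [-20, 24, 1, np.float64(-0.0)], [-20, 23, 1, np.float64(-0.0)], [-20, 23, 2, np.float64(-0.0)], [-20, 23, 1, np.float64(-0.0)]] end [693.4  85.5 110. ] 96.0
```

{"api": "arm_command", "payload": {
  "plan": [
    [85,-20,23,1,0],
    [85,-20,23,2,0],
    [85,-20,24,1,0],
    [85,-21,23,1,0],
    [85,-20,23,2,0]
  ]
}}

```text
time_s: 14.22
tool_pos: [0.5175, -0.1646, 0.1215]
tool_rot: [[-0.995, -0.104, -0.003], [-0.104, 0.995, 0.001], [0.003, 0.001, -1.0]]
wrist_force: [0.4, -0.9, -0.8]
grip_width: 0.0852
grasp_force: 0.0
```

{"api": "arm_command", "payload": {
  "plan": [
    [85,-20,23,1,0],
    [85,-20,24,1,0],
    [85,-20,23,2,0],
    [85,-20,23,1,0],
    [85,-21,23,1,0]
  ]
}}

```text
time_s: 14.63
tool_pos: [0.6053, -0.039, 0.1149]
tool_rot: [[-0.995, -0.104, -0.004], [-0.104, 0.995, 0.0], [0.004, 0.001, -1.0]]
wrist_force: [0.4, 0.3, 0.7]
grip_width: 0.085
grasp_force: 0.0
```

{"api": "arm_command", "payload": {
  "plan": [
    [85,-20,23,2,0],
    [85,-20,24,1,0],
    [85,-20,23,1,0],
    [85,-20,23,2,0],
    [85,-20,23,1,0]
  ]
}}

```text
time_s: 15.05
tool_pos: [0.6928, 0.0866, 0.1073]
tool_rot: [[-0.995, -0.105, -0.004], [-0.105, 0.995, -0.001], [0.004, -0.0, -1.0]]
wrist_force: [-0.3, 0.4, 0.0]
grip_width: 0.085
grasp_force: 0.0
```

{"api": "arm_command", "payload": {
  "plan": [
    [85,0,0,0,0],
    [85,0,0,0,0]
  ]
}}

```text
time_s: 15.22
tool_pos: [0.6924, 0.0888, 0.1075]
tool_rot: [[-0.994, -0.109, -0.004], [-0.109, 0.994, 0.001], [0.004, 0.002, -1.0]]
wrist_force: [0.7, -0.9, -0.0]
grip_width: 0.0852
grasp_force: 0.0
```

```bash
python3 - <<'E'
from h import *
e=go(693.7,85.8,12,n=4)
E
```

```text
t 15.22 p [692.4  88.8 107.5] yd 96.2 w 85.2 g 0.0 F [ 0.7 -0.9 -0. ]
4 [[0, -1, 24, np.float64(-0.0)], [0, -1, 24, np.float64(-0.0)], [-1, 0, 24, np.float64(-0.0)], [0, -1, 23, np.float64(-0.0)]] end [693.8  85.9  12.5] 96.2
```

{"api": "arm_command", "payload": {
  "plan": [
    [85,0,-1,24,0],
    [85,0,-1,24,0],
    [85,-1,-1,24,0],
    [85,0,0,24,0],
    [85,0,0,0,0]
  ]
}}

```text
time_s: 15.63
tool_pos: [0.6891, 0.0793, 0.0072]
tool_rot: [[-0.995, -0.103, -0.012], [-0.103, 0.995, -0.003], [0.012, -0.002, -1.0]]
wrist_force: [-1.8, -0.8, -1.0]
grip_width: 0.0848
grasp_force: 0.0
```

{"api": "arm_command", "payload": {
  "plan": [
    [0,0,0,0,0],
    [0,0,0,0,0],
    [0,0,0,0,0],
    [0,0,0,0,0],
    [0,0,0,0,0]
  ]
}}

```text
time_s: 16.05
tool_pos: [0.6967, 0.0827, 0.0167]
tool_rot: [[-0.995, -0.104, 0.004], [-0.104, 0.995, 0.0], [-0.004, -0.0, -1.0]]
wrist_force: [0.2, -0.0, 5.0]
grip_width: 0.0462
grasp_force: 41.7
```

{"api": "arm_command", "payload": {
  "plan": [
    [0,0,0,0,0],
    [0,0,0,0,0],
    [0,0,0,0,0]
  ]
}}

```text
time_s: 16.3
tool_pos: [0.6967, 0.0827, 0.0167]
tool_rot: [[-0.995, -0.104, 0.004], [-0.104, 0.995, 0.0], [-0.004, -0.0, -1.0]]
wrist_force: [-0.5, 0.9, 6.0]
grip_width: 0.0463
grasp_force: 41.8
```

{"api": "arm_command", "payload": {
  "plan": [
    [0,0,0,-10,0],
    [0,0,0,-20,0],
    [0,0,0,-30,0],
    [0,0,0,-30,0],
    [0,0,0,-15,0]
  ]
}}

```text
time_s: 16.72
tool_pos: [0.6969, 0.0831, 0.1239]
tool_rot: [[-0.995, -0.105, 0.005], [-0.105, 0.995, 0.001], [-0.005, 0.0, -1.0]]
wrist_force: [0.7, -0.4, 0.1]
grip_width: 0.0463
grasp_force: 41.2
```

{"api": "arm_command", "payload": {
  "plan": [
    [0,0,0,0,0],
    [0,0,0,0,0]
  ]
}}

```text
time_s: 16.88
tool_pos: [0.6955, 0.0826, 0.1204]
tool_rot: [[-0.995, -0.104, 0.002], [-0.104, 0.995, 0.0], [-0.002, -0.0, -1.0]]
wrist_force: [-0.2, 0.0, -1.2]
grip_width: 0.0461
grasp_force: 41.2
```

```bash
python3 - <<'E'
from h import *
im,d=ctrl.get_image("scene");cv2.imwrite("pics/s2.png",cv2.resize(im[150:400,180:480],(720,600)))
e=go(505.1,-285.5,105,96.3,n=15)
E
```

```text
t 16.93 p [694.3  82.3 118.6] yd 96.0 w 46.0 g 41.2 F [-0.5  0.4 -1.9]
15 [[15, -23, 1, np.float64(-0.0)], [15, -23, 1, np.float64(-0.0)], [15, -23, 1, np.float64(-0.0)], [15, -23, 1, np.float64(-0.0)], [16, -23, 1, np.float64(-0.0)], [15, -23, 0, np.float64(-0.0)], [15, -23, 1, np.float64(-0.0)], [15, -24, 1, np.float64(-0.0)], [15, -23, 1, np.float64(-0.0)], [15, -23, 1, np.float64(-0.0)], [15, -23, 1, np.float64(-0.0)], [15, -23, 1, np.float64(-0.0)], [15, -23, 1, np.float64(-0.0)], [15, -23, 1, np.float64(-0.0)], [16, -23, 1, np.float64(-0.0)]] end [ 504.6 -285.5  104.6] 96.0
```

View pics/s2.png

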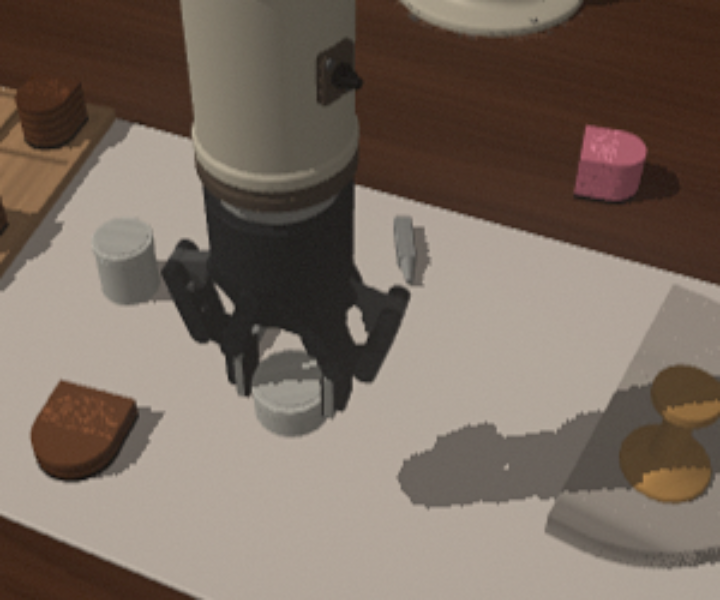

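The tin hangs level in the fingers, crop (290,385). Carrying it over.

{"api": "arm_command", "payload": {
  "plan": [
    [0,15,-23,1,0],
    [0,15,-23,1,0],
    [0,15,-23,1,0],
    [0,15,-23,1,0],
    [0,15,-23,1,0]
  ]
}}

```text
time_s: 17.35
tool_pos: [0.6298, -0.0407, 0.1115]
tool_rot: [[-0.995, -0.105, -0.005], [-0.105, 0.995, 0.0], [0.004, 0.001, -1.0]]
wrist_force: [0.6, -0.4, -0.4]
grip_width: 0.0461
grasp_force: 41.2
```

{"api": "arm_command", "payload": {
  "plan": [
    [0,15,-23,1,0],
    [0,15,-23,1,0],
    [0,15,-24,1,0],
    [0,15,-23,1,0],
    [0,15,-23,1,0]
  ]
}}

```text
time_s: 17.77
tool_pos: [0.5673, -0.1636, 0.1069]
tool_rot: [[-0.995, -0.104, -0.004], [-0.104, 0.995, 0.001], [0.004, 0.002, -1.0]]
wrist_force: [0.3, -0.7, -1.6]
grip_width: 0.0463
grasp_force: 41.2
```

{"api": "arm_command", "payload": {
  "plan": [
    [0,15,-23,1,0],
    [0,15,-23,1,0],
    [0,15,-23,1,0],
    [0,15,-23,1,0],
    [0,14,-23,1,0]
  ]
}}

```text
time_s: 18.18
tool_pos: [0.5056, -0.2853, 0.1019]
tool_rot: [[-0.995, -0.104, -0.004], [-0.104, 0.995, 0.002], [0.004, 0.003, -1.0]]
wrist_force: [0.3, 0.4, -0.1]
grip_width: 0.0464
grasp_force: 41.2
```

{"api": "arm_command", "payload": {
  "plan": [
    [0,0,0,0,0],
    [0,0,0,0,0]
  ]
}}

```text
time_s: 18.35
tool_pos: [0.5054, -0.2866, 0.102]
tool_rot: [[-0.995, -0.1, -0.004], [-0.1, 0.995, 0.001], [0.004, 0.002, -1.0]]
wrist_force: [1.1, 0.5, -0.9]
grip_width: 0.0463
grasp_force: 41.3
```

```bash
python3 - <<'E'
from h import *
e=go(507,-285.5,27,96.3,n=4)
E
```

```text
t 18.35 p [ 505.4 -286.6  102. ] yd 95.7 w 46.3 g 41.3 F [ 1.1  0.5 -0.9]
4 [[0, 0, 19, np.float64(-0.1)], [-1, 0, 19, np.float64(-0.1)], [0, 1, 18, np.float64(-0.1)], [-1, 0, 19, np.float64(-0.1)]] end [ 507.3 -285.4   27. ] 96.1
```

{"api": "arm_command", "payload": {
  "plan": [
    [0,0,0,19,0],
    [0,-1,1,19,0],
    [0,0,0,18,0],
    [0,0,0,16,0],
    [0,0,0,0,0]
  ]
}}

```text
time_s: 18.77
tool_pos: [0.5066, -0.2802, 0.0279]
tool_rot: [[-0.994, -0.107, -0.007], [-0.107, 0.994, 0.005], [0.006, 0.006, -1.0]]
wrist_force: [-0.6, 0.3, -1.5]
grip_width: 0.0462
grasp_force: 41.3
```

{"api": "arm_command", "payload": {
  "plan": [
    [0,0,0,2,0],
    [0,0,0,1,0],
    [0,0,0,0,0],
    [0,0,0,0,0]
  ]
}}

```text
time_s: 19.1
tool_pos: [0.51, -0.2839, 0.0302]
tool_rot: [[-0.995, -0.105, 0.001], [-0.105, 0.995, -0.001], [-0.001, -0.001, -1.0]]
wrist_force: [0.4, -0.2, -0.3]
grip_width: 0.0464
grasp_force: 41.3
```

{"api": "arm_command", "payload": {
  "plan": [
    [0,0,0,2,0],
    [0,0,0,2,0],
    [0,0,0,2,0],
    [0,0,0,0,0],
    [0,0,0,0,0]
  ]
}}

```text
time_s: 19.52
tool_pos: [0.5091, -0.2838, 0.0231]
tool_rot: [[-0.995, -0.104, -0.0], [-0.104, 0.995, 0.0], [0.0, 0.0, -1.0]]
wrist_force: [-0.5, -1.1, -0.8]
grip_width: 0.0464
grasp_force: 41.3
```

{"api": "arm_command", "payload": {
  "plan": [
    [0,0,0,1,0],
    [0,0,0,1,0],
    [0,0,0,0,0]
  ]
}}

```text
time_s: 19.77
tool_pos: [0.5093, -0.2839, 0.0226]
tool_rot: [[-0.995, -0.104, -0.0], [-0.104, 0.995, -0.0], [0.0, -0.0, -1.0]]
wrist_force: [-4.8, 2.4, 10.6]
grip_width: 0.0463
grasp_force: 42.5
```

Contact is at the predicted height. Releasing slowly, then rising.

{"api": "arm_command", "payload": {
  "plan": [
    [58,0,0,-1,0],
    [58,0,0,0,0],
    [58,0,0,0,0],
    [58,0,0,-10,0],
    [58,0,0,-25,0]
  ]
}}

```text
time_s: 20.18
tool_pos: [0.5066, -0.2824, 0.0548]
tool_rot: [[-0.995, -0.104, -0.006], [-0.105, 0.995, 0.003], [0.006, 0.004, -1.0]]
wrist_force: [0.3, -0.1, 0.8]
grip_width: 0.058
grasp_force: 0.0
```

{"api": "arm_command", "payload": {
  "plan": [
    [58,0,0,-30,0],
    [58,0,0,-30,0],
    [60,0,0,-10,0],
    [60,0,0,0,0],
    [60,0,0,0,0]
  ]
}}

```text
time_s: 20.6
tool_pos: [0.5095, -0.2841, 0.1279]
tool_rot: [[-0.995, -0.104, 0.001], [-0.104, 0.995, -0.001], [-0.001, -0.001, -1.0]]
wrist_force: [-0.2, 0.8, -0.9]
grip_width: 0.06
grasp_force: 0.0
```

```bash
python3 - <<'E'
from h import *
im,d=ctrl.get_image("scene");P=cloud("scene",d)
m=(np.hypot(P[...,0]-.505,P[...,1]+.285)<.035)&(abs(P[...,2]-.038)<.005)
print(rect(P,m),np.median(P[...,2][m]))
e=go(546,-11,100,94.3,n=10)
E
```

```text
(((506.40875244140625, -282.1011962890625), (48.008453369140625, 46.795597076416016), 10.420872688293457), 297) 0.038243203715804454
t 20.65 p [ 508.6 -283.6  126.7] yd 96.0 w 60.4 g 0.0 F [-0.6 -1.1  0.5]
10 [[-7, 27, 3, np.float64(0.2)], [-6, 26, 2, np.float64(0.2)], [-6, 27, 3, np.float64(0.2)], [-7, 27, 3, np.float64(0.2)], [-6, 27, 2, np.float64(0.2)], [-6, 27, 3, np.float64(0.2)], [-6, 27, 3, np.float64(0.2)], [-6, 26, 2, np.float64(0.2)], [-6, 27, 3, np.float64(0.2)], [-5, 27, 3, np.float64(0.2)]] end [545.6 -11.3  99.7] 94.0
```

{"api": "arm_command", "payload": {
  "plan": [
    [50,-7,27,3,0.2],
    [50,-6,26,2,0.2],
    [50,-6,27,3,0.2],
    [50,-7,27,3,0.2],
    [50,-6,27,2,0.2]
  ]
}}

```text
time_s: 21.07
tool_pos: [0.5265, -0.1457, 0.112]
tool_rot: [[-0.996, -0.087, -0.004], [-0.087, 0.996, 0.001], [0.004, 0.002, -1.0]]
wrist_force: [0.4, -0.1, 0.3]
grip_width: 0.0502
grasp_force: 0.0
```

{"api": "arm_command", "payload": {
  "plan": [
    [50,-6,27,3,0.2],
    [50,-6,27,3,0.2],
    [50,-6,26,2,0.2],
    [50,-6,27,3,0.2],
    [50,-5,27,3,0.2]
  ]
}}

```text
time_s: 21.48
tool_pos: [0.5448, -0.0102, 0.0982]
tool_rot: [[-0.998, -0.069, -0.003], [-0.069, 0.998, 0.0], [0.003, 0.001, -1.0]]
wrist_force: [1.1, 1.1, 0.5]
grip_width: 0.0503
grasp_force: 0.0
```

{"api": "arm_command", "payload": {
  "plan": [
    [50,0,0,0,0],
    [50,0,0,0,0],
    [50,0,0,0,0]
  ]
}}

```text
time_s: 21.73
tool_pos: [0.545, -0.0118, 0.0988]
tool_rot: [[-0.998, -0.07, -0.003], [-0.07, 0.998, -0.0], [0.003, -0.0, -1.0]]
wrist_force: [-0.2, -1.5, 0.4]
grip_width: 0.0501
grasp_force: 0.0
```

```bash
python3 - <<'E'
from h import *
e=go(546,-10.5,11,94.3,n=4)
E
```

```text
t 21.73 p [545.  -11.8  98.8] yd 94.0 w 50.1 g 0.0 F [-0.2 -1.5  0.4]
4 [[0, 0, 22, np.float64(-0.1)], [-1, 1, 22, np.float64(-0.1)], [0, 0, 22, np.float64(-0.1)], [0, 0, 22, np.float64(-0.1)]] end [545.9 -10.8  10.8] 94.4
```

{"api": "arm_command", "payload": {
  "plan": [
    [50,0,1,22,0],
    [50,-1,0,22,0],
    [50,0,0,22,0],
    [50,0,0,22,0],
    [50,0,0,0,0]
  ]
}}

```text
time_s: 22.15
tool_pos: [0.543, -0.0126, 0.0079]
tool_rot: [[-0.998, -0.067, -0.008], [-0.067, 0.998, -0.001], [0.008, -0.0, -1.0]]
wrist_force: [-0.6, 0.3, -0.8]
grip_width: 0.05
grasp_force: 0.0
```

{"api": "arm_command", "payload": {
  "plan": [
    [0,0,0,0,0],
    [0,0,0,0,0],
    [0,0,0,0,0],
    [0,0,0,0,0],
    [0,0,0,0,0]
  ]
}}

```text
time_s: 22.57
tool_pos: [0.5483, -0.0108, 0.0137]
tool_rot: [[-0.998, -0.069, 0.003], [-0.069, 0.998, -0.0], [-0.002, -0.001, -1.0]]
wrist_force: [-0.6, -0.6, 4.5]
grip_width: 0.0134
grasp_force: 40.9
```

{"api": "arm_command", "payload": {
  "plan": [
    [0,0,0,0,0],
    [0,0,0,0,0],
    [0,0,0,0,0]
  ]
}}

```text
time_s: 22.82
tool_pos: [0.5483, -0.0107, 0.0137]
tool_rot: [[-0.998, -0.069, 0.002], [-0.069, 0.998, -0.001], [-0.002, -0.001, -1.0]]
wrist_force: [-0.7, -1.7, 6.7]
grip_width: 0.0133
grasp_force: 41.1
```

{"api": "arm_command", "payload": {
  "plan": [
    [0,0,0,-3,0],
    [0,0,0,-10,0],
    [0,0,0,-20,0],
    [0,0,0,-30,0],
    [0,0,0,-25,0]
  ],
  "squeeze": 60
}}

```text
time_s: 23.23
tool_pos: [0.5465, -0.0101, 0.1017]
tool_rot: [[-0.998, -0.07, -0.001], [-0.07, 0.998, 0.0], [0.001, 0.0, -1.0]]
wrist_force: [0.7, -0.4, -0.4]
grip_width: 0.013
grasp_force: 59.1
```

{"api": "arm_command", "payload": {
  "plan": [
    [0,0,0,-20,0],
    [0,0,0,0,0],
    [0,0,0,0,0]
  ]
}}

```text
time_s: 23.48
tool_pos: [0.548, -0.0104, 0.122]
tool_rot: [[-0.998, -0.07, 0.003], [-0.07, 0.998, -0.0], [-0.003, -0.0, -1.0]]
wrist_force: [-0.6, -0.4, -2.1]
grip_width: 0.0127
grasp_force: 59.1
```

```bash
python3 - <<'E'
from h import *
im,d=ctrl.get_image("scene");cv2.imwrite("pics/s3.png",cv2.resize(im[130:330,180:420],(720,600)))
e=go(503.5,-364,120,98.3,n=20)
E
```

```text
t 23.53 p [546.9 -10.5 120.6] yd 94.0 w 12.7 g 59.1 F [-0.1 -0.2 -1.2]
20 [[3, -17, 0, np.float64(-0.2)], [4, -18, 0, np.float64(-0.2)], [3, -17, 0, np.float64(-0.2)], [4, -18, 0, np.float64(-0.2)], [4, -17, 0, np.float64(-0.2)], [3, -18, 0, np.float64(-0.2)], [4, -17, 0, np.float64(-0.2)], [4, -18, 0, np.float64(-0.2)], [4, -17, 0, np.float64(-0.2)], [4, -17, 0, np.float64(-0.2)], [4, -18, 0, np.float64(-0.2)], [4, -17, 0, np.float64(-0.2)], [4, -17, 0, np.float64(-0.2)], [4, -18, 0, np.float64(-0.2)], [4, -17, 0, np.float64(-0.2)], [5, -17, 0, np.float64(-0.2)], [4, -17, 1, np.float64(-0.2)], [4, -18, 0, np.float64(-0.2)], [5, -17, 0, np.float64(-0.2)], [4, -17, 0, np.float64(-0.2)]] end [ 503.9 -363.8  119.6] 98.0
```

View pics/s3.png

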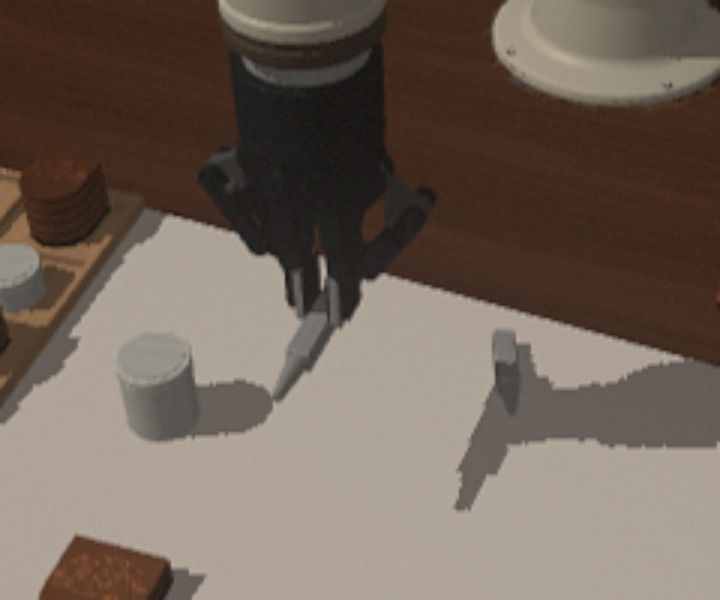

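The punch is held near level, nose at crop (278,398). Carrying it to the long bay.

{"api": "arm_command", "payload": {
  "plan": [
    [0,3,-17,0,-0.1],
    [0,4,-18,0,-0.1],
    [0,3,-17,0,-0.1],
    [0,4,-18,0,-0.1],
    [0,4,-17,0,-0.1]
  ]
}}

```text
time_s: 23.95
tool_pos: [0.5339, -0.0991, 0.1185]
tool_rot: [[-0.997, -0.079, -0.003], [-0.079, 0.997, 0.001], [0.003, 0.001, -1.0]]
wrist_force: [-0.1, -0.8, -2.0]
grip_width: 0.0126
grasp_force: 59.1
```

{"api": "arm_command", "payload": {
  "plan": [
    [0,3,-18,0,-0.1],
    [0,4,-17,0,-0.1],
    [0,4,-18,0,-0.1],
    [0,4,-17,0,-0.1],
    [0,4,-17,0,-0.1]
  ]
}}

```text
time_s: 24.37
tool_pos: [0.522, -0.1871, 0.1184]
tool_rot: [[-0.996, -0.087, -0.003], [-0.087, 0.996, 0.001], [0.003, 0.002, -1.0]]
wrist_force: [0.1, 0.1, -2.0]
grip_width: 0.0128
grasp_force: 59.1
```

{"api": "arm_command", "payload": {
  "plan": [
    [0,4,-18,0,-0.1],
    [0,4,-17,0,-0.1],
    [0,4,-17,0,-0.1],
    [0,4,-18,0,-0.1],
    [0,4,-17,0,-0.1]
  ]
}}

```text
time_s: 24.78
tool_pos: [0.5101, -0.2755, 0.1183]
tool_rot: [[-0.995, -0.096, -0.003], [-0.096, 0.995, 0.002], [0.003, 0.002, -1.0]]
wrist_force: [0.3, 0.4, -1.0]
grip_width: 0.0131
grasp_force: 59.1
```

{"api": "arm_command", "payload": {
  "plan": [
    [0,4,-17,0,-0.1],
    [0,4,-17,1,-0.1],
    [0,4,-18,0,-0.1],
    [0,4,-17,0,-0.1],
    [0,4,-17,0,-0.1]
  ]
}}

```text
time_s: 25.2
tool_pos: [0.4987, -0.3627, 0.1171]
tool_rot: [[-0.995, -0.105, -0.003], [-0.105, 0.995, 0.002], [0.003, 0.003, -1.0]]
wrist_force: [0.7, -0.4, -1.7]
grip_width: 0.0126
grasp_force: 59.1
```

{"api": "arm_command", "payload": {
  "plan": [
    [0,0,0,0,0],
    [0,0,0,0,0]
  ]
}}

```text
time_s: 25.37
tool_pos: [0.4985, -0.3632, 0.1173]
tool_rot: [[-0.995, -0.102, -0.003], [-0.102, 0.995, 0.002], [0.003, 0.002, -1.0]]
wrist_force: [-0.5, 0.6, -1.8]
grip_width: 0.0127
grasp_force: 59.1
```

```bash
python3 - <<'E'
from h import *
e=go(503.7,-365,30,96.3,n=4)
E
```

```text
t 25.37 p [ 498.5 -363.2  117.3] yd 95.9 w 12.7 g 59.1 F [-0.5  0.6 -1.8]
4 [[-1, -1, 22, np.float64(-0.1)], [-1, 0, 22, np.float64(-0.1)], [-2, -1, 22, np.float64(-0.1)], [-1, 0, 21, np.float64(-0.1)]] end [ 503.7 -364.7   30.3] 96.3
```

{"api": "arm_command", "payload": {
  "plan": [
    [0,-1,-2,22,0],
    [0,-1,-1,22,0],
    [0,-1,-1,22,0],
    [0,-1,0,18,0],
    [0,0,0,0,0]
  ]
}}

```text
time_s: 25.78
tool_pos: [0.502, -0.3621, 0.0303]
tool_rot: [[-0.994, -0.106, -0.007], [-0.106, 0.994, 0.006], [0.006, 0.007, -1.0]]
wrist_force: [-0.9, 1.1, -2.3]
grip_width: 0.013
grasp_force: 59.1
```

{"api": "arm_command", "payload": {
  "plan": [
    [0,0,0,2,0],
    [0,0,0,2,0],
    [0,0,0,0,0],
    [0,0,0,0,0]
  ]
}}

```text
time_s: 26.12
tool_pos: [0.5055, -0.3666, 0.0325]
tool_rot: [[-0.995, -0.105, 0.001], [-0.105, 0.995, -0.001], [-0.001, -0.001, -1.0]]
wrist_force: [0.3, -1.0, -1.7]
grip_width: 0.0129
grasp_force: 59.1
```

Now to TCP ≈ 19.7 mm.

{"api": "arm_command", "payload": {
  "plan": [
    [0,0,0,3,0],
    [0,0,0,3,0],
    [0,0,0,3,0],
    [0,0,0,2,0],
    [0,0,0,0,0]
  ]
}}

```text
time_s: 26.53
tool_pos: [0.5046, -0.3663, 0.02]
tool_rot: [[-0.995, -0.104, -0.0], [-0.104, 0.995, 0.0], [0.0, 0.0, -1.0]]
wrist_force: [0.2, 1.1, -1.4]
grip_width: 0.0127
grasp_force: 59.1
```

{"api": "arm_command", "payload": {
  "plan": [
    [0,0,0,0,0],
    [0,0,0,1,0],
    [0,0,0,0,0]
  ]
}}

```text
time_s: 26.78
tool_pos: [0.5047, -0.3663, 0.0199]
tool_rot: [[-0.995, -0.104, -0.0], [-0.104, 0.995, -0.0], [0.0, -0.0, -1.0]]
wrist_force: [-1.5, 0.1, 3.6]
grip_width: 0.0126
grasp_force: 59.7
```

Contact. Release, rise and check.

{"api": "arm_command", "payload": {
  "plan": [
    [30,0,0,-1,0],
    [30,0,0,0,0],
    [30,0,0,0,0],
    [30,0,0,-5,0],
    [30,0,0,-20,0]
  ]
}}

```text
time_s: 27.2
tool_pos: [0.5024, -0.3648, 0.0426]
tool_rot: [[-0.995, -0.104, -0.005], [-0.104, 0.995, 0.004], [0.004, 0.004, -1.0]]
wrist_force: [-0.6, -0.4, 0.7]
grip_width: 0.03
grasp_force: 0.0
```

{"api": "arm_command", "payload": {
  "plan": [
    [30,0,0,-30,0],
    [30,0,0,-30,0],
    [30,0,0,-30,0],
    [30,0,0,-30,0],
    [30,0,0,-30,0]
  ]
}}

```text
time_s: 27.62
tool_pos: [0.5046, -0.3662, 0.1972]
tool_rot: [[-0.995, -0.104, 0.0], [-0.104, 0.995, -0.0], [-0.0, -0.0, -1.0]]
wrist_force: [0.7, -0.2, -1.1]
grip_width: 0.03
grasp_force: 0.0
```

{"api": "arm_command", "payload": {
  "plan": [
    [30,20,20,-15,0],
    [30,25,25,-10,0],
    [30,25,25,0,0],
    [30,25,25,0,0],
    [30,20,20,0,0]
  ]
}}

```text
time_s: 28.03
tool_pos: [0.3764, -0.2624, 0.2206]
tool_rot: [[-0.995, -0.105, -0.0], [-0.105, 0.995, -0.0], [0.0, -0.0, -1.0]]
wrist_force: [-0.7, 0.2, 0.7]
grip_width: 0.03
grasp_force: 0.0
```

{"api": "arm_command", "payload": {
  "plan": [
    [30,0,30,0,0],
    [30,0,30,0,0],
    [30,0,30,0,0],
    [30,0,0,0,0],
    [30,0,0,0,0]
  ]
}}

```text
time_s: 28.45
tool_pos: [0.369, -0.1733, 0.2209]
tool_rot: [[-0.994, -0.108, 0.001], [-0.108, 0.994, -0.001], [-0.001, -0.001, -1.0]]
wrist_force: [0.9, -0.8, 0.2]
grip_width: 0.0295
grasp_force: 0.0
```

```bash
python3 - <<'E'
from h import *
c,s=np.cos(np.radians(6.3)),np.sin(np.radians(6.3))
out=[]
for n in("scene","top"):
    im,d=ctrl.get_image(n);P=cloud(n,d)
    out.append(im[150:350,60:320] if n=="scene" else im[170:360,300:620])
    off=np.array([.5073,-.3202]) if n=="scene" else np.array([.511,-.3214])
    q=P[...,:2]-off;T=np.stack([c*q[...,0]+s*q[...,1],-s*q[...,0]+c*q[...,1]],-1)
    for k,x,y,r,z in[("h-",-.077,.0355,.045,.057),("h+",.077,.0355,.045,.057),("tin",0,.0355,.035,.038),("punch",0,-.045,.075,.027)]:
        m=(np.hypot(T[...,0]-x,T[...,1]-y)<r)&(abs(P[...,2]-z)<.005)&(d>0)
        if m.sum()>20:
            R=cv2.minAreaRect((T[m]*1000).astype(np.float32));print(n,k,np.round(R[0],1),np.round(R[1],1),round(R[2],1),"z",round(float(np.median(P[...,2][m])),4))
            if k=="punch":A=np.c_[T[m],np.ones(m.sum())];print("slope",np.linalg.lstsq(A,P[...,2][m],rcond=None)[0])
    for k,x,y,r,z in[("can",.5655,-.1245,.04,.06),("low",.7105,-.077,.05,.026),("short",.447,.068,.05,.021),("stand",.5847,.302,.05,.106)]:
        m=(np.hypot(P[...,0]-x,P[...,1]-y)<r)&(abs(P[...,2]-z)<.004);print(k,np.round(rect(P,m)[0][0],1) if m.sum()>20 else None)
cv2.imwrite("pics/f.png",np.vstack([cv2.resize(o,(500,298)) for o in out]))
go(500,-300,300)
E
```

```text
scene h- [-75.9  38. ] [50.5 56.4] 89.9 z 0.0576
scene h+ [75.6 39.2] [57.3 50.9] 0.1 z 0.0575
scene tin [ 3.2 38. ] [47.1 47.5] 27.5 z 0.0382
scene punch [ -0.9 -34.6] [114.3 106.1] 13.8 z 0.0268
slope [-0.02104301 -0.03995932  0.02468287]
can [ 563.9 -123.9]
low [710.1 -76.7]
short [449.8  70.4]
stand [585.  302.9]
top h+ [75.6 45.4] [40.6 61.7] 45.6 z 0.0557
can [ 565.4 -125.1]
low [711.7 -77.7]
short [446.2  66.2]
stand [584.2 301.8]
t 28.55 p [ 369.3 -175.2  220.8] yd 96.0 w 30.3 g 0.0 F [ 1.3 -0.  -0.6]
7 [[-17, -20, -11, np.float64(-0.0)], [-16, -19, -12, np.float64(-0.0)], [-17, -20, -11, np.float64(-0.0)], [-17, -20, -11, np.float64(-0.0)], [-17, -19, -12, np.float64(-0.0)], [-16, -20, -11, np.float64(-0.0)], [-17, -20, -11, np.float64(-0.0)]] end [ 500.1 -300.3  299.8] 96.0
```

View pics/f.png

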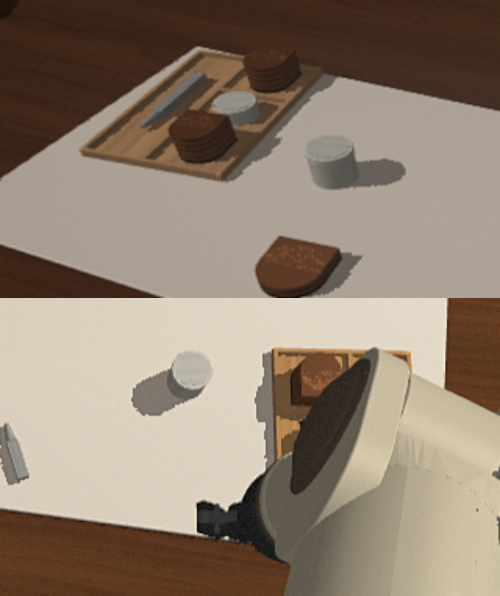

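The final picture shows both heels upright in the end bays and the tin flat between them. The punch lies flat in the long bay, and the look-alikes have not moved. All measured offsets are well inside the limits.

```bash
python3 -c "
from plant import ctrl
print(ctrl.job_done())"
```

```text
the job is handed in; nothing more can be done
None
```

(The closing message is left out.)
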